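# Read the stickers under two twin herb jars and sort them

### The job

The two identical herb jars with white caps in the middle of the table have a sticker under the foot: a ring means it is wanted for today's meal, a straight bar means it is a spare. Pick the jars up one at a time, in either order: lift each one well clear of the table and tip it onto its side in the air so that its underside can be read, and put it away before you touch the other; the ring jar goes on the white plate and the bar jar on the wooden board. Leave both standing upright, wholly on the flat of the plate or board, and do not disturb the spoon or the salt shaker.

Things in the scene. Friction and masses are not known exactly. Their poses are not given: they have to be found in the camera images.
- ring_jar: clear herb jar full of dried green herbs, with a white cap and a white label with a leaf, a 47 mm wide cylinder 98 mm high, about 0.11 kg, solid, stiff, fixed lid; twin of the other jar from every side but underneath. Origin: centre of its underside; z axis: up through its lid. Under its foot, hidden while it stands: a black sticker in the shape of a ring, 34 mm across.
- bar_jar: clear herb jar full of dried green herbs, with a white cap and a white label with a leaf, a 47 mm wide cylinder 98 mm high, about 0.11 kg, solid, stiff, fixed lid; twin of the other jar from every side but underneath. Origin: centre of its underside; z axis: up through its lid. Under its foot, hidden while it stands: a black sticker in the shape of a straight bar, 35 x 9 mm.
- plate: white eight-sided plate, 271 (its x) x 189 (its y) x 15 mm, fixed. Origin: centre of its underside. Its flat floor is 4 mm above the table and reaches 105 mm in x and 73 mm in y either side of the centre; a 10 mm raised rim surrounds it.
- board: flat pale wooden board, 240 (its x) x 170 (its y) x 14 mm, with two darker strips across it, fixed. Origin: centre of its underside; top 14 mm above the table.
- spoon: loose steel teaspoon, 137 (its x) x 28 x 13 mm, lying between the jars' places, crosswise to the robot; origin: centre of its underside. A bystander.
- salt_pot: loose clear salt shaker with grey top, 44 mm wide, 90 mm high, at the back; origin: centre of its underside. A bystander.
Not all that is in view belongs to the job. What is shaped like the ring_jar but purple is not meant.

How it is judged:
By the outcome, as a careful person would: the job done as asked, in the order asked, and still so for the second after the job is handed in, with the robot touching nothing.
It also fails if it takes over 58 s, if anything falls off the work surface, if the arm or the gripper's body presses on something with over 40 N, if the wrist force passes 120 N, or if a joint passes its speed limit or range.

### The arm

A 6-joint arm with a two-finger parallel gripper is mounted at the origin on a cart in front of the work surface, level with it; the furniture and walls round the work are solid. World frame = base frame: x ahead of the robot, y to its left, z up, the work surface at z = 0. Lengths are in m, angles in rad, forces in N, time in s.
With the tool pointing down it reaches from about 0.325 to 0.85 m from the base axis. Payload 15.5 kg.
Tool frame: the origin (TCP) lies midway between the tips of the shut fingers; the grasp point (between the pads) lies 19 mm behind it (manip.grasp_offset is the distance from the TCP to the grasp point, in m); z points along the fingers, y is the line along which they close (so a half turn about z gives the same grasp; the last joint's range is limited). The gripper opens to 91 mm and grips with 3 to 60 N. Pads are 32 mm wide; open, the fingers measure 118 mm over their backs; the gripper's body (76 mm by 178 mm) begins 60 mm behind the grasp point.
Start: joints at [1.123, 0.494, 1.345, -0, 1.302, -0.096], TCP at [0.215, 0.587, 0.214] pointing down, gripper open.
Joint ranges: [-2.91, 2.91], [-0.82, 2.16], [0.22, 2.67], [-1.22, 4.37], [0.12, 2.79], [-3.08, 3.08]. Speed limits (rad/s): [1.89, 1.89, 2.57, 3.01, 3.01, 3.01].

### API

Orientations are given as a 3x3 rotation matrix whose columns are the frame's x, y, z axes.
In Python, from cell import observe, optics, manip, finder gives the robot as it stands. The module is installed in compiled form; this text tells all that it offers.
- The arm moves only by the tool jog_arm, never from a script. Its argument "commands" is a list that holds one entry, the list of rows, each a list of 7 numbers: the turn, a rotation vector about the world's x, y, z in units of 10 degrees (1.0 is 10 degrees), then the shift along the world's x, y, z in units of 50 mm (1.0 is 50 mm), then the opening, from -1 (shut) to 1 (fully open). A call has 1 to 20 rows; each row shifts and turns the commanded pose from where the row before left it; what a row does not reach is not made up. A row lasts 1/8 s, in which the tool goes at most 62.5 mm and 10.7 degrees, less where a joint would pass 70% of its speed; a pose out of reach is approached as far as the arm can. A call is refused whole if a number of a shift passes 1 or a number of a turn 1, either way. A call with a gripper value outside its range is refused whole. The fingers move at their own pace and stop on an object; "force" is the grip in N (left out, the last holds). Time passes only in rows, so rows that do not move let the fingers close. It gives the time, the measured TCP pose, the force, the opening and the grip force at its end, in the units of the state.
- observe(): the state, without advancing time (a new reading comes with each control period).
- optics.read_camera(name): name is "scene" or "top" or "wrist"; returns a dict with "frame" (420x560x3 uint8, blue, green, red), "depth" (420x560 float32, m along the optical axis (not along the pixel's ray), 0 where there is no reading), "fx", "fy", "cx", "cy" (pixels), "R" (3x3) and "t" (3): a world point X has camera coordinates R X + t; the wrist camera has in their place "T_tool_cam" (4x4, takes a point from camera to tool coordinates, whose origin is the TCP and whose axes are the flange's). Camera axes: x right, y down, z forward; pixel columns grow to the right and rows downward; lengths in m; the calibration is good to about 2 mm. The wrist camera is an equidistant fisheye: a pixel r from the principal point sees the ray r / f radians off the axis. A picture is of the moment at which its call begins: read the wrist's pose just before it.
- manip.close_job(): hands the job in; it is judged then, once.
Trained networks look in a picture, given as the dict that the camera call returned (one of the last four; its "shot" number tells which), for a name from the list of things; names that differ only in an ending like _2 or _b are one class to them, and where a whole thing is asked for, a point or a joint stands for the part that bears it (a point fixed in the world has none). Each returns a list of dicts, best first, with "score" (0 to 1); they miss things now and then, are a little off and sometimes report something else, mostly with a low value. They report only what shows in the picture. A call takes as long as a camera call. They do not tell look-alikes from the thing itself.
- finder.masks_of(picture, target): "pixels" (420x560 bool, what is visible of it) and "uv" ([column, row] in pixels, amid what is visible of it).
The state is a dict: "clock": time; "joints": joint angles; "qd": joint speeds; "tau": joint torques, N m; "tool_pos": TCP position; "orientation": TCP orientation; "wrist_force": force on the tool from outside, world axes, zero at the start; "moment": the same for the moment, N m; "opening": finger opening in m; "grip_force": force on a finger pad.
Only numpy, scipy, OpenCV 4.12 (cv2) and the standard library are available. Lean on these libraries where they do the work, as an engineer would, in place of code of your own. Each camera call takes 0.05 s, during which the arm holds its last target. There are 200 camera calls.

## Working session

There is one attempt and no reset: what is moved stays moved. The work goes in short steps, Python scripts to look and compute and a tool call to move; the robot and the scene stay as the last step left them, time stands still between calls to the robot, and variables do not carry over. Pictures are saved under pics/ and viewed, at most 10 in all, crops included, and the job is handed in when it is done.

Besides the shell and the picture viewer there is one more tool, called after "Emit:" as name([rows], argument=value, ...), one row to a line, values as JSON. jog_arm: Moves the arm, as the interface text tells. Its arguments: {"type":"object","properties":{"commands":{"type":"array","items":{"type":"array","items":{"type":"array","items":{"type":"number"}}}},"force":{"type":"number"}},"required":["commands"]}

```bash
mkdir -p pics; cat > h.py <<'E'
import numpy as np, cv2
from cell import observe, optics, manip, finder
def world(p, m):
    v,u=np.nonzero(m&(p['depth']>0)); z=p['depth'][v,u]
    c=np.stack([(u-p['cx'])/p['fx']*z,(v-p['cy'])/p['fy']*z,z],1)
    return (c-p['t'])@p['R']
E
python3 - <<'E'
from h import *
ps={n:optics.read_camera(n) for n in("scene","top")}
print(observe()['clock'])
cv2.imwrite('pics/a.png',np.vstack([ps['scene']['frame'],ps['top']['frame']])[:, :] if 0 else cv2.resize(np.hstack([ps['scene']['frame'],ps['top']['frame']]),(800,300)))
cv2.imwrite('pics/top.png',cv2.resize(ps['top']['frame'],(800,600)))
for n,p in ps.items():
  print(n,'cam at',(-p['R'].T@p['t']).round(3))
  for t in("ring_jar","plate","board","spoon","salt_pot"):
    for d in finder.masks_of(p,t)[:5]:
      if d['score']<.2: continue
      w=world(p,d['pixels'])
      print(n,t,round(d['score'],2),np.round(d['uv']),'n',len(w),'lo',np.percentile(w,3,0).round(3),'hi',np.percentile(w,97,0).round(3),'med',np.median(w,0).round(3), p['frame'][d['pixels']].mean(0).round())
E
```

```text
0.1
scene cam at [ 0.316 -0.658  0.602]
scene ring_jar 0.78 [205. 182.] n 830 lo [0.513 0.111 0.008] hi [0.558 0.151 0.101] med [0.532 0.119 0.064] [89. 43. 74.]
scene ring_jar 0.69 [186. 213.] n 1075 lo [0.44  0.024 0.007] hi [0.488 0.066 0.101] med [0.461 0.034 0.064] [ 95. 101. 101.]
scene plate 0.96 [299. 332.] n 14102 lo [ 0.418 -0.395  0.004] hi [ 0.663 -0.221  0.017] med [ 0.531 -0.314  0.007] [189. 191. 192.]
scene board 0.32 [273. 180.] n 871 lo [0.652 0.033 0.004] hi [0.7   0.076 0.101] med [0.67  0.043 0.064] [100. 103. 102.]
scene spoon 0.72 [224. 221.] n 214 lo [0.501 0.017 0.003] hi [0.624 0.037 0.015] med [0.536 0.025 0.008] [150. 149. 149.]
scene salt_pot 0.88 [352. 195.] n 575 lo [ 0.796 -0.08   0.007] hi [ 0.827 -0.051  0.09 ] med [ 0.806 -0.071  0.05 ] [95. 97. 98.]
top cam at [ 0.521 -0.014  1.172]
top ring_jar 0.71 [221. 253.] n 399 lo [0.515 0.11  0.022] hi [0.56  0.153 0.102] med [0.539 0.129 0.097] [181. 102. 157.]
top ring_jar 0.57 [260. 278.] n 376 lo [0.446 0.025 0.039] hi [0.491 0.068 0.102] med [0.469 0.047 0.098] [175. 174. 175.]
top plate 0.98 [402. 252.] n 7465 lo [ 0.421 -0.396  0.001] hi [ 0.667 -0.224  0.016] med [ 0.543 -0.312  0.006] [214. 217. 220.]
top board 0.69 [164. 259.] n 6328 lo [0.413 0.202 0.01 ] hi [0.637 0.361 0.019] med [0.522 0.282 0.014] [126. 159. 191.]
top spoon 0.66 [267. 247.] n 319 lo [ 0.501  0.012 -0.001] hi [0.629 0.033 0.014] med [0.54  0.022 0.006] [185. 186. 188.]
top salt_pot 0.81 [302. 141.] n 292 lo [ 0.798 -0.079  0.009] hi [ 0.834 -0.043  0.092] med [ 0.81  -0.06   0.077] [136. 139. 142.]
```

View pics/top.png

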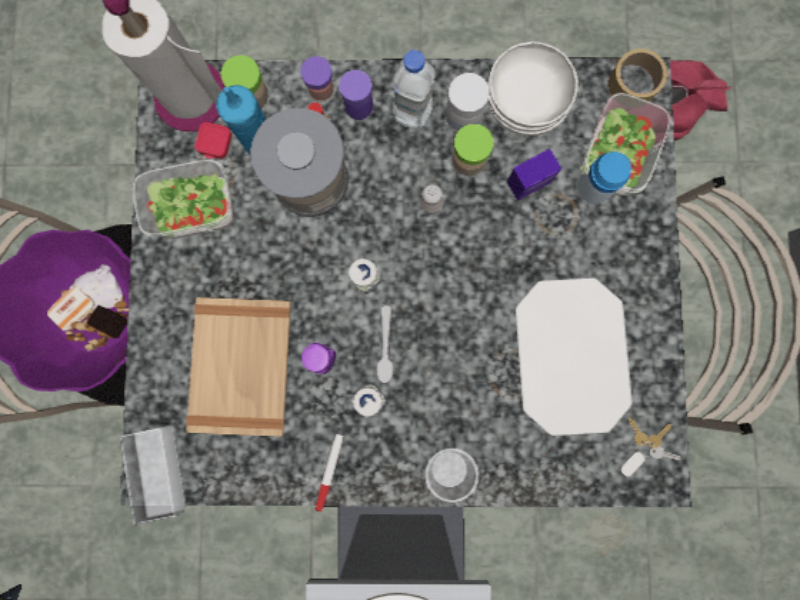

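View pics/a.png

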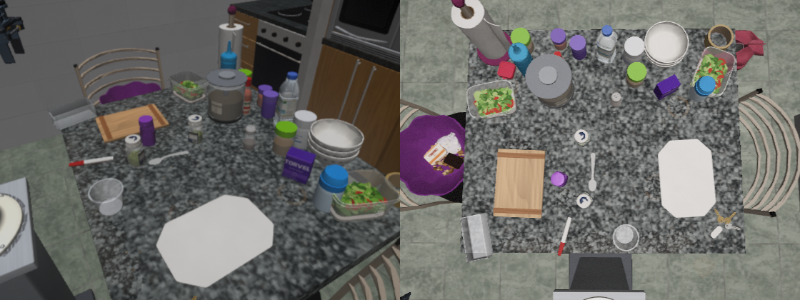

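Candidates in the top picture (560 px scale): near white-capped jar (257,281), far white-capped jar (254,190), purple look-alike (221,251, not meant), and a bigger white-lidded pot at the back (328,68, not meant). I choose the two white-capped ones with a dark leaf; next comes a close crop with refined positions.

```bash
python3 - <<'E'
from h import *
s=observe(); print(np.round(s['orientation'],3).tolist(), np.round(s['tool_pos'],3), s['opening'])
t=optics.read_camera('top'); c=optics.read_camera('scene')
def proj(p,X):
    q=p['R']@np.array(X)+p['t']; return np.array([p['fx']*q[0]/q[2]+p['cx'],p['fy']*q[1]/q[2]+p['cy']])
for p,n in((t,'top'),(c,'scene')):
  W=world(p,p['depth']>0)
  for x,y in((.467,.046),(.676,.054)):
    r=np.hypot(W[:,0]-x,W[:,1]-y)<.045
    w=W[r&(W[:,2]>.085)&(W[:,2]<.12)]
    print(n,'cap',len(w),((w.max(0)+w.min(0))/2).round(4),w.min(0).round(3),w.max(0).round(3), 'table',np.median(W[r&(W[:,2]<.015)],0).round(4))
W=world(t,t['depth']>0)
for nm,(a,b,e,f) in {'board':(.38,.67,.19,.38),'plate':(.38,.70,-.43,-.19)}.items():
  d=finder.masks_of(t,nm)[0]['pixels']; print(nm,cv2.minAreaRect(world(t,d)[:,:2].astype(np.float32)))
# height map
for x in np.arange(.30,.95,.05):
  print(round(x,2),' '.join('%4d'%(1000*W[(abs(W[:,0]-x)<.025)&(abs(W[:,1]-y)<.025)][:,2].max(initial=0)) for y in np.arange(.4,-.45,-.05)))
a=proj(t,(.467,.046,.09)).astype(int);b=proj(t,(.676,.054,.09)).astype(int);print(a,b)
A=c['frame'][120:250,150:330]; B=t['frame'][170:300,190:320]
cv2.imwrite('pics/crop.png',np.hstack([cv2.resize(A,(450,325)),cv2.resize(B,(325,325))]))
E
```

```text
[[-0.939, 0.345, 0.0], [0.345, 0.939, -0.0], [-0.0, 0.0, -1.0]] [0.215 0.587 0.214] 0.09103555872390243
top cap 316 [0.4677 0.0485 0.0951] [0.446 0.026 0.086] [0.49  0.071 0.104] table [0.4721 0.0375 0.0006]
top cap 300 [0.6808 0.0572 0.0953] [0.658 0.034 0.086] [0.703 0.08  0.105] table [6.617e-01 4.310e-02 5.000e-04]
scene cap 334 [0.4642 0.0493 0.0936] [0.442 0.026 0.085] [0.487 0.073 0.102] table [0.4632 0.0294 0.0023]
scene cap 265 [0.6775 0.0579 0.0938] [0.654 0.034 0.085] [0.7   0.082 0.103] table [0.6651 0.0398 0.0021]
board ((0.5255593061447144, 0.28620749711990356), (0.1809854358434677, 0.24741488695144653), 87.7720947265625)
plate ((0.5435467958450317, -0.31089210510253906), (0.2721339762210846, 0.19467152655124664), 3.5588152408599854)
0.3   63   61    6    7    6   19   19    5    6   72   72   68    6    7    6    6    6
0.35   63    7    6    8    6   19   20    7    6   73   72   72    6    6    7    6   10
0.4   62   19   19   19   19    7   20    6    7   71   73   10    6   20   20   20   15
0.45    6   20   19   22   21    7   67  104   75    6    6    7   17   18   14   16   20
0.5    5   21   19   20   22  103   99  102   10    6    5    8   20   14   10   11   21
0.55    6   22   21   20   19  103  104   10   18    6    6    6   19   12    9   11   17
0.6    7   21   20   21   21    8    7    8   15    7    6    7   21   13   12   13   17
0.65    6   20   20   19   20    6   98  105    5    7    6    7   19   20   18   21   19
0.7    7    7    6    6    7    5  103  104    7    8    6    8    7   16   18   20    6
0.75   79   79   81    6    5    7    6    6    7    6    7    7    7    6    7    7    6
0.8   49   53   79    7  167  168  165    6    6   92   76    7    7    6    7  119  102
0.85   78   77   81  166  174  175  167    7    7   91  105  105   89   91   87  133  129
0.9    7   79  203  251  203  174  167    5    6    7  108  107    6   90    6  122   54
[257 280] [254 192]
```

View pics/crop.png

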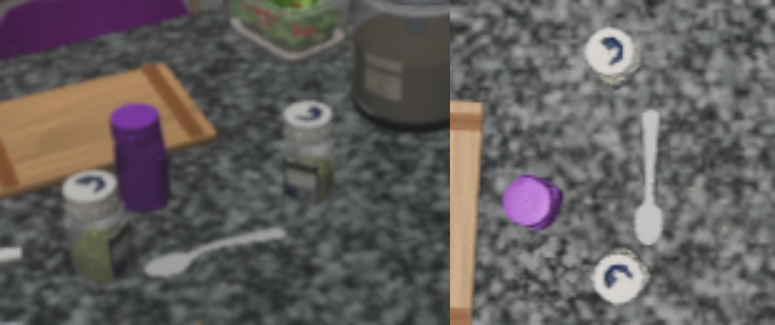

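The crop shows both white-capped jars with a dark leaf (crop 90,185 and 307,112), distinct from the purple twin (135,115). Near jar is at about (0.466, 0.049), far jar at (0.679, 0.057). Near jar first.

Emit:
jog_arm([
  [[0, 0, 0.144, 0.36, -0.77, 0, 1], [0, 0, 0.144, 0.36, -0.77, 0, 1], [0, 0, 0.144, 0.36, -0.77, 0, 1], [0, 0, 0.144, 0.36, -0.77, 0, 1], [0, 0, 0.144, 0.36, -0.77, 0, 1], [0, 0, 0.144, 0.36, -0.77, 0, 1], [0, 0, 0.144, 0.36, -0.77, 0, 1], [0, 0, 0.144, 0.36, -0.77, 0, 1], [0, 0, 0.144, 0.36, -0.77, 0, 1], [0, 0, 0.144, 0.36, -0.77, 0, 1], [0, 0, 0.144, 0.36, -0.77, 0, 1], [0, 0, 0.144, 0.36, -0.77, 0, 1], [0, 0, 0.144, 0.36, -0.77, 0, 1], [0, 0, 0.144, 0.36, -0.77, 0, 1], [0, 0, 0, 0, 0, 0, 1]],
], force=20)

```text
clock: 2.68
tool_pos: [0.4686, 0.0456, 0.214]
orientation: [[-1.0, 0.003, 0.001], [0.003, 1.0, -0.0], [-0.001, -0.0, -1.0]]
wrist_force: [-0.4, 0.8, -0.7]
opening: 0.0912
grip_force: 0.0
```

Emit:
jog_arm([
  [[0, 0, 0, -0.05, 0.07, -0.4, 1], [0, 0, 0, 0, 0, -0.6, 1], [0, 0, 0, 0, 0, -0.6, 1], [0, 0, 0, 0, 0, -0.6, 1], [0, 0, 0, 0, 0, -0.5, 1], [0, 0, 0, 0, 0, -0.4, 1], [0, 0, 0, 0, 0, -0.28, 1], [0, 0, 0, 0, 0, 0, 1], [0, 0, 0, 0, 0, 0, -1], [0, 0, 0, 0, 0, 0, -1], [0, 0, 0, 0, 0, 0, -1], [0, 0, 0, 0, 0, 0, -1], [0, 0, 0, 0, 0, 0, -1], [0, 0, 0, 0, 0, 0, -1]],
], force=20)

```text
clock: 4.42
tool_pos: [0.465, 0.0511, 0.0451]
orientation: [[-1.0, -0.0, 0.0], [-0.0, 1.0, -0.0], [-0.0, -0.0, -1.0]]
wrist_force: [-0.6, -2.2, 6.6]
opening: 0.0531
grip_force: 20.0
```

Emit:
jog_arm([
  [[0, 0, 0, 0, 0, 0.2, -1], [0, 0, 0, 0, 0, 0.4, -1], [0, 0, 0, 0, 0, 0.7, -1], [0, 0, 0, 0, 0, 0.7, -1], [0, 0, 0, 0, 0, 0.7, -1], [0, 0, 0, 0, 0, 0.7, -1], [0, 0, 0, 0, 0, 0.7, -1], [0, 0, 0, 0, 0, 0.7, -1], [0, 0, 0, 0, 0, 0.7, -1], [-0.3, 0, 0, 0, 0, 0.5, -1], [-0.7, 0, 0, 0, 0, 0.3, -1], [-0.7, 0, 0, 0, 0, 0, -1], [-0.7, 0, 0, 0, 0, 0, -1], [-0.6, 0, 0, 0, 0, 0, -1], [0, 0, 0, 0, 0, 0, -1]],
])

```text
clock: 6.3
tool_pos: [0.4643, 0.0523, 0.3594]
orientation: [[-1.0, -0.003, -0.001], [-0.002, 0.866, -0.5], [0.002, -0.5, -0.866]]
wrist_force: [0.3, 0.5, -1.7]
opening: 0.053
grip_force: 20.0
```

```bash
python3 -c "
from h import *
s=observe();print(np.round(s['joints'],2),s['opening'],s['grip_force'],s['clock'])"
```

```text
[ 0.34  0.25  1.45 -0.49  1.62 -1.21] 0.05300044315879098 20.00013312790543 6.3
```

Emit:
jog_arm([
  [[0, 0, 0, -0.2, -0.4, 0, -1], [0, 0, 0, -0.36, -0.76, 0, -1], [0, 0, 0, -0.36, -0.76, 0.1, -1], [0, 0, 0, -0.36, -0.76, 0.1, -1], [0, 0, 0, -0.36, -0.76, 0.1, -1], [0, 0, 0, -0.36, -0.76, 0.1, -1], [0, 0, 0, -0.36, -0.76, 0, -1], [-0.3, 0, 0, -0.36, -0.76, 0, -1], [-0.7, 0, 0, -0.2, -0.4, 0, -1], [-0.7, 0, 0, 0, 0, 0, -1], [-0.7, 0, 0, 0, 0, 0, -1], [-0.7, 0, 0, 0, 0, 0, -1], [-0.7, 0, 0, 0, 0, 0, -1], [-0.7, 0, 0, 0, 0, 0, -1], [-0.7, 0, 0, 0, 0, 0, -1], [-0.6, 0, 0, 0, 0, 0, -1], [-0.3, 0, 0, 0, 0, 0, -1], [0, 0, 0, 0, 0, 0, -1], [0, 0, 0, 0, 0, 0, -1]],
])

```text
clock: 8.68
tool_pos: [0.3003, -0.1834, 0.3796]
orientation: [[-0.998, 0.002, -0.056], [0.056, 0.033, -0.998], [-0.0, -0.999, -0.033]]
wrist_force: [-0.2, -0.2, -1.0]
opening: 0.0531
grip_force: 20.0
```

```bash
python3 -c "
from h import *
s=observe();print(np.round(s['joints'],2),s['opening'],s['grip_force'],s['clock'])
c=optics.read_camera('scene')
X=np.array(s['tool_pos'])+.041*np.array(s['orientation'])[:,2]; q=c['R']@X+c['t'];u,v=int(c['fx']*q[0]/q[2]+c['cx']),int(c['fy']*q[1]/q[2]+c['cy']);print(u,v)
cv2.imwrite('pics/under1.png',cv2.resize(c['frame'][max(v-60,0):v+60,max(u-80,0):u+80],None,fx=4,fy=4))"
```

```text
[ 0.32  0.48  2.16 -1.22  1.72 -0.47] 0.05307648661153647 19.999818108044565 8.675
73 159
```

View pics/under1.png

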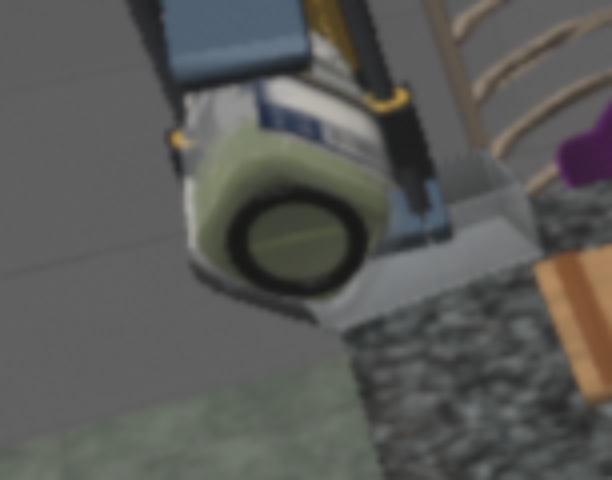

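The underside shows a black ring (crop 298,242), so this is the ring jar and goes on the plate.

Emit:
jog_arm([
  [[0.4, 0, 0, 0.2, -0.1, 0, -1], [0.7, 0, 0, 0.4, -0.2, 0, -1], [0.7, 0, 0, 0.4, -0.2, 0, -1], [0.7, 0, 0, 0.4, -0.2, 0, -1], [0.7, 0, 0, 0.4, -0.2, 0, -1], [0.7, 0, 0, 0.4, -0.2, 0, -1], [0.7, 0, 0, 0.4, -0.2, -0.2, -1], [0.7, 0, 0, 0.4, -0.2, -0.4, -1], [0.7, 0, 0, 0.4, -0.2, -0.4, -1], [0.7, 0, 0, 0.4, -0.2, -0.4, -1], [0.7, 0, 0, 0.4, -0.2, -0.4, -1], [0.7, 0, 0, 0.4, -0.25, -0.4, -1], [0.7, 0, 0, 0.26, -0.2, -0.4, -1], [0, 0, 0, 0, 0, 0, -1], [0, 0, 0, 0, 0, 0, -1]],
])

```text
clock: 10.6
tool_pos: [0.5432, -0.3106, 0.2505]
orientation: [[-0.999, 0.001, -0.054], [0.002, 1.0, -0.006], [0.054, -0.006, -0.999]]
wrist_force: [-0.6, 0.9, -1.1]
opening: 0.0531
grip_force: 20.0
```

```bash
python3 -c "
from h import *
from scipy.spatial.transform import Rotation as R
s=observe();print(np.round(s['joints'],2),s['opening'],s['clock'])
print('turn units',(R.from_matrix(np.diag([-1.,1,-1])@np.array(s['orientation']).T).as_rotvec(degrees=True)/10).round(3),'shift',((np.array([.5435,-.311,.05])-s['tool_pos'])/.05).round(3))"
```

```text
[-0.6   0.49  1.25 -0.04  1.44 -2.16] 0.05314774909309955 10.6
turn units [ 0.034 -0.307  0.009] shift [ 0.006 -0.007 -4.01 ]
```

Emit:
jog_arm([
  [[0.03, -0.31, 0.01, 0, 0, -0.3, -1], [0, 0, 0, 0, 0, -0.7, -1], [0, 0, 0, 0, 0, -0.7, -1], [0, 0, 0, 0, 0, -0.7, -1], [0, 0, 0, 0, 0, -0.6, -1], [0, 0, 0, 0, 0, -0.4, -1], [0, 0, 0, 0, 0, -0.3, -1], [0, 0, 0, 0, 0, -0.15, -1], [0, 0, 0, 0, 0, -0.06, -1], [0, 0, 0, 0, 0, 0, -1], [0, 0, 0, 0, 0, 0, -1]],
])

```text
clock: 11.98
tool_pos: [0.5439, -0.3107, 0.0545]
orientation: [[-1.0, -0.001, 0.0], [-0.001, 1.0, 0.001], [-0.0, 0.001, -1.0]]
wrist_force: [-0.1, -0.2, -1.4]
opening: 0.0532
grip_force: 20.0
```

Emit:
jog_arm([
  [[0, 0, 0, 0, 0, -0.03, -1], [0, 0, 0, 0, 0, -0.03, -1], [0, 0, 0, 0, 0, -0.02, -1], [0, 0, 0, 0, 0, 0, -1], [0, 0, 0, 0, 0, 0, -1]],
])

```text
clock: 12.6
tool_pos: [0.5437, -0.3104, 0.05]
orientation: [[-1.0, -0.001, -0.0], [-0.001, 1.0, 0.001], [0.0, 0.001, -1.0]]
wrist_force: [0.5, 0.4, -1.5]
opening: 0.0535
grip_force: 20.0
```

Emit:
jog_arm([
  [[0, 0, 0, 0, 0, -0.02, -1], [0, 0, 0, 0, 0, -0.02, -1], [0, 0, 0, 0, 0, 0, -1], [0, 0, 0, 0, 0, 0, -1]],
])

```text
clock: 13.1
tool_pos: [0.5439, -0.3106, 0.049]
orientation: [[-1.0, -0.001, 0.0], [-0.001, 1.0, 0.001], [-0.0, 0.001, -1.0]]
wrist_force: [-4.5, 2.4, 15.4]
opening: 0.0534
grip_force: 20.0
```

Emit:
jog_arm([
  [[0, 0, 0, 0, 0, 0.02, -1], [0, 0, 0, 0, 0, 0, -1], [0, 0, 0, 0, 0, 0, 1], [0, 0, 0, 0, 0, 0, 1], [0, 0, 0, 0, 0, 0, 1], [0, 0, 0, 0, 0, 0, 1], [0, 0, 0, 0, 0, 0, 1], [0, 0, 0, 0, 0, 0.3, 1], [0, 0, 0, 0, 0, 0.6, 1], [0, 0, 0, 0, 0, 0.7, 1], [0, 0, 0, 0, 0, 0.7, 1], [0, 0, 0, 0, 0, 0.7, 1], [0, 0, 0, 0, 0, 0.5, 1], [0, 0, 0, 0, 0, 0.2, 1]],
])

```text
clock: 14.85
tool_pos: [0.5441, -0.3107, 0.2363]
orientation: [[-1.0, -0.001, 0.002], [-0.001, 1.0, -0.0], [-0.002, -0.0, -1.0]]
wrist_force: [0.3, 0.2, -0.2]
opening: 0.0914
grip_force: 0.0
```

```bash
python3 -c "
from h import *
s=observe();print(s['tool_pos'],s['opening'],s['clock'])
c=optics.read_camera('scene');W=world(c,c['depth']>0)
for x,y in((.5437,-.3106),(.679,.057)):
  w=W[(np.hypot(W[:,0]-x,W[:,1]-y)<.045)&(W[:,2]>.085)&(W[:,2]<.125)]; print(w.min(0).round(3),w.max(0).round(3))
cv2.imwrite('pics/p1.png',cv2.resize(c['frame'],(800,600)))"
```

```text
[ 0.54413053 -0.31073702  0.23630644] 0.09138737652321233 14.85
[ 0.52  -0.333  0.085] [ 0.566 -0.287  0.107]
[0.655 0.037 0.085] [0.675 0.066 0.1  ]
```

View pics/p1.png

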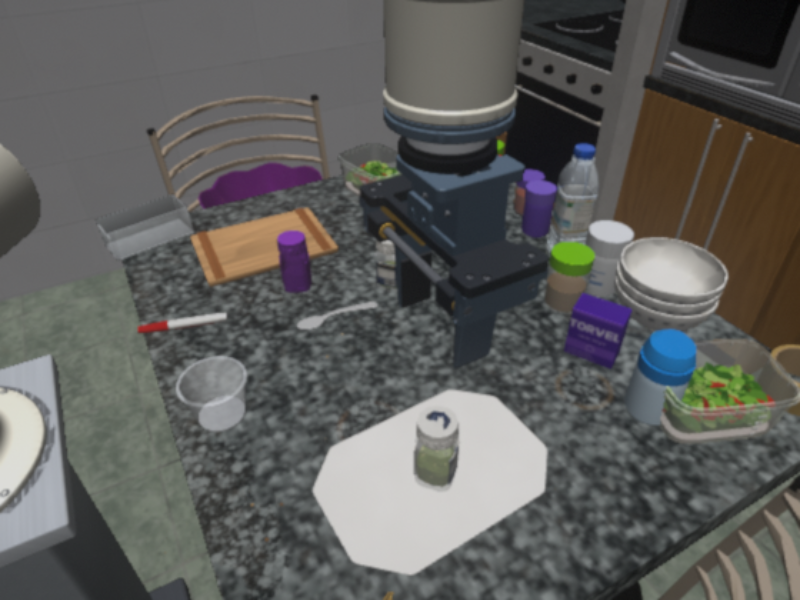

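The ring jar stands upright on the plate (picture 437,450). Now the far jar.

Emit:
jog_arm([
  [[0, 0, 0, 0.15, 0.4, 0, 1], [0, 0, 0, 0.27, 0.74, 0, 1], [0, 0, 0, 0.27, 0.74, 0, 1], [0, 0, 0, 0.27, 0.74, 0, 1], [0, 0, 0, 0.27, 0.74, 0, 1], [0, 0, 0, 0.27, 0.74, 0, 1], [0, 0, 0, 0.27, 0.74, 0, 1], [0, 0, 0, 0.27, 0.74, 0, 1], [0, 0, 0, 0.27, 0.74, 0, 1], [0, 0, 0, 0.27, 0.74, -0.3, 1], [0, 0, 0, 0.12, 0.34, -0.3, 1], [0, 0, 0, 0, 0, 0, 1], [0, 0, 0, 0, 0, 0, 1]],
])

```text
clock: 16.52
tool_pos: [0.6784, 0.0589, 0.2038]
orientation: [[-1.0, -0.0, -0.001], [-0.0, 1.0, 0.001], [0.001, 0.001, -1.0]]
wrist_force: [-0.7, 0.9, -0.4]
opening: 0.0914
grip_force: 0.0
```

```bash
python3 -c "
from h import *
from scipy.spatial.transform import Rotation as R
s=observe();print(s['tool_pos'],np.round(s['joints'],2))
c=optics.read_camera('scene');W=world(c,c['depth']>0)
w=W[(np.hypot(W[:,0]-.678,W[:,1]-.057)<.045)&(W[:,2]>.085)&(W[:,2]<.12)]; print(w.min(0).round(3),w.max(0).round(3))
print('turn units',(R.from_matrix(np.diag([-1.,1,-1])@np.array(s['orientation']).T).as_rotvec(degrees=True)/10).round(3),'shift',((np.array([.679,.0575,.045])-s['tool_pos'])/.05).round(3))"
```

```text
[0.6783896  0.05887986 0.20383661] [-0.    0.58  1.21  0.    1.35 -1.57]
[0.654 0.034 0.085] [0.7   0.081 0.102]
turn units [-0.005 -0.005 -0.001] shift [ 0.012 -0.028 -3.177]
```

Emit:
jog_arm([
  [[0, 0, 0, 0, -0.03, -0.3, 1], [0, 0, 0, 0, 0, -0.6, 1], [0, 0, 0, 0, 0, -0.6, 1], [0, 0, 0, 0, 0, -0.6, 1], [0, 0, 0, 0, 0, -0.5, 1], [0, 0, 0, 0, 0, -0.35, 1], [0, 0, 0, 0, 0, -0.22, 1], [0, 0, 0, 0, 0, 0, 1], [0, 0, 0, 0, 0, 0, -1], [0, 0, 0, 0, 0, 0, -1], [0, 0, 0, 0, 0, 0, -1], [0, 0, 0, 0, 0, 0, -1], [0, 0, 0, 0, 0, 0, -1], [0, 0, 0, 0, 0, 0, -1]],
], force=20)

```text
clock: 18.32
tool_pos: [0.6788, 0.058, 0.0457]
orientation: [[-1.0, -0.001, -0.0], [-0.001, 1.0, 0.001], [0.0, 0.001, -1.0]]
wrist_force: [-0.8, -0.4, 4.0]
opening: 0.0529
grip_force: 20.0
```

Emit:
jog_arm([
  [[0, 0, 0, 0, 0, 0.2, -1], [0, 0, 0, 0, 0, 0.4, -1], [0, 0, 0, 0, 0, 0.7, -1], [0, 0, 0, 0, 0, 0.7, -1], [0, 0, 0, 0, 0, 0.7, -1], [0, 0, 0, -0.2, -0.1, 0.7, -1], [0, 0, 0, -0.4, -0.3, 0.7, -1], [0, 0, 0, -0.6, -0.4, 0.7, -1], [0, 0, 0, -0.6, -0.4, 0.7, -1], [0, 0, 0, -0.6, -0.4, 0.6, -1], [0, 0, 0, -0.6, -0.4, 0.3, -1], [0, 0, 0, -0.6, -0.4, 0, -1], [0, 0, 0, -0.6, -0.4, 0, -1], [0, 0, 0, -0.6, -0.4, 0, -1], [0, 0, 0, -0.6, -0.4, 0, -1], [0, 0, 0, -0.6, -0.4, 0, -1], [0, 0, 0, -0.6, -0.4, 0, -1], [0, 0, 0, -0.4, -0.2, 0, -1], [0, 0, 0, -0.2, 0, 0, -1]],
])

```text
clock: 20.7
tool_pos: [0.3178, -0.1721, 0.3664]
orientation: [[-1.0, 0.001, 0.001], [0.001, 1.0, 0.0], [-0.001, 0.0, -1.0]]
wrist_force: [0.0, -0.0, -1.2]
opening: 0.0526
grip_force: 20.0
```

Emit:
jog_arm([
  [[-0.4, 0, 0, 0, 0, 0, -1], [-0.7, 0, 0, 0, 0, 0, -1], [-0.7, 0, 0, 0, 0, 0, -1], [-0.7, 0, 0, 0, 0, 0, -1], [-0.7, 0, 0, 0, 0, 0, -1], [-0.7, 0, 0, 0, 0, 0, -1], [-0.7, 0, 0, 0, 0, 0, -1], [-0.7, 0, 0, 0, 0, 0, -1], [-0.7, 0, 0, 0, 0, 0, -1], [-0.7, 0, 0, 0, 0, 0, -1], [-0.7, 0, 0, 0, 0, 0, -1], [-0.7, 0, 0, 0, 0, 0, -1], [-0.5, 0, 0, 0, 0, 0, -1], [-0.4, 0, 0, 0, 0, 0, -1], [0, 0, 0, 0, 0, 0, -1], [0, 0, 0, 0, 0, 0, -1]],
])

```text
clock: 22.7
tool_pos: [0.3155, -0.165, 0.3642]
orientation: [[-1.0, 0.001, -0.004], [0.004, 0.005, -1.0], [-0.001, -1.0, -0.005]]
wrist_force: [-0.4, 0.1, -1.3]
opening: 0.0524
grip_force: 20.0
```

```bash
python3 -c "
from h import *
s=observe();print(np.round(s['joints'],2),s['opening'],s['grip_force'],s['clock'])
c=optics.read_camera('scene')
X=np.array(s['tool_pos'])+.041*np.array(s['orientation'])[:,2]; q=c['R']@X+c['t'];u,v=int(c['fx']*q[0]/q[2]+c['cx']),int(c['fy']*q[1]/q[2]+c['cy']);print(u,v)
cv2.imwrite('pics/under2.png',cv2.resize(c['frame'][max(v-60,0):v+60,max(u-80,0):u+80],None,fx=4,fy=4))"
```

```text
[ 0.37  0.55  2.17 -1.22  1.72 -0.4 ] 0.05239658931806394 19.999507113243453 22.7
91 159
```

View pics/under2.png

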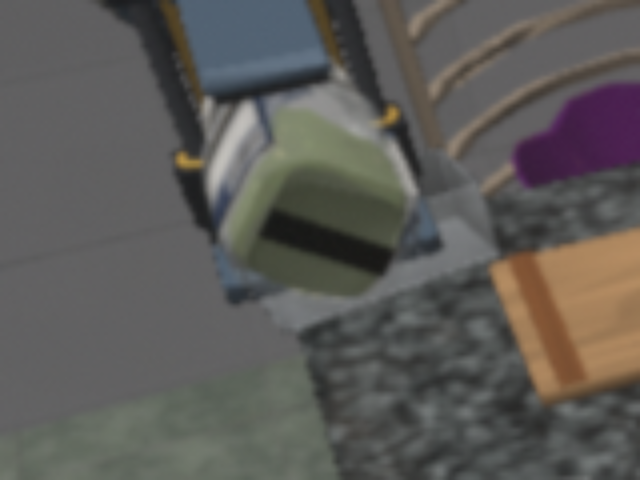

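A straight black bar (crop 325,240): the spare, which goes on the board.

Emit:
jog_arm([
  [[0.4, 0, 0, 0.1, 0, 0, -1], [0.7, 0, 0, 0.3, 0.2, 0, -1], [0.7, 0, 0, 0.3, 0.3, 0, -1], [0.7, 0, 0, 0.3, 0.3, 0, -1], [0.7, 0, 0, 0.3, 0.3, 0, -1], [0.7, 0, 0, 0.3, 0.3, 0, -1], [0.7, 0, 0, 0.3, 0.4, 0, -1], [0.7, 0, 0, 0.3, 0.5, 0, -1], [0.7, 0, 0, 0.3, 0.5, 0, -1], [0.7, 0, 0, 0.3, 0.5, 0, -1], [0.7, 0, 0, 0.3, 0.6, 0, -1], [0.7, 0, 0, 0.3, 0.7, 0, -1], [0.5, 0, 0, 0.3, 0.7, -0.1, -1], [0.4, 0, 0, 0.3, 0.7, -0.3, -1], [0, 0, 0, 0.1, 0.7, -0.3, -1], [0, 0, 0, 0.1, 0.7, -0.3, -1], [0, 0, 0, 0, 0.7, -0.3, -1], [0, 0, 0, 0, 0.6, -0.3, -1], [0, 0, 0, 0, 0.3, -0.3, -1], [0, 0, 0, 0, 0, 0, -1]],
])

```text
clock: 25.25
tool_pos: [0.5245, 0.2848, 0.2686]
orientation: [[-1.0, -0.002, -0.006], [-0.002, 1.0, 0.003], [0.006, 0.003, -1.0]]
wrist_force: [0.2, -0.3, -1.3]
opening: 0.0529
grip_force: 20.0
```

```bash
python3 -c "
from h import *
from scipy.spatial.transform import Rotation as R
s=observe();print(s['tool_pos'],s['opening'],s['clock'])
print('turn units',(R.from_matrix(np.diag([-1.,1,-1])@np.array(s['orientation']).T).as_rotvec(degrees=True)/10).round(3),'shift',((np.array([.5255,.286,.060])-s['tool_pos'])/.05).round(3))"
```

```text
[0.52454172 0.28478056 0.26856275] 0.05293441999234792 25.25
turn units [-0.016 -0.033 -0.011] shift [ 0.019  0.024 -4.171]
```

Emit:
jog_arm([
  [[-0.02, -0.03, -0.01, 0.02, 0.02, -0.3, -1], [0, 0, 0, 0, 0, -0.7, -1], [0, 0, 0, 0, 0, -0.7, -1], [0, 0, 0, 0, 0, -0.7, -1], [0, 0, 0, 0, 0, -0.6, -1], [0, 0, 0, 0, 0, -0.5, -1], [0, 0, 0, 0, 0, -0.35, -1], [0, 0, 0, 0, 0, -0.2, -1], [0, 0, 0, 0, 0, -0.06, -1], [0, 0, 0, 0, 0, -0.02, -1], [0, 0, 0, 0, 0, -0.02, -1], [0, 0, 0, 0, 0, 0, -1], [0, 0, 0, 0, 0, 0, -1]],
])

```text
clock: 26.88
tool_pos: [0.5263, 0.2859, 0.0618]
orientation: [[-1.0, 0.001, 0.001], [0.001, 1.0, -0.0], [-0.001, -0.0, -1.0]]
wrist_force: [0.6, 0.2, -0.1]
opening: 0.0528
grip_force: 20.0
```

Emit:
jog_arm([
  [[0, 0, 0, 0, 0, -0.02, -1], [0, 0, 0, 0, 0, -0.02, -1], [0, 0, 0, 0, 0, 0, -1], [0, 0, 0, 0, 0, 0, -1]],
])

```text
clock: 27.38
tool_pos: [0.5262, 0.2858, 0.0597]
orientation: [[-1.0, 0.001, 0.001], [0.001, 1.0, -0.0], [-0.001, -0.0, -1.0]]
wrist_force: [-1.2, -0.5, 2.8]
opening: 0.0528
grip_force: 20.0
```

Contact. Release and rise.

Emit:
jog_arm([
  [[0, 0, 0, 0, 0, 0, 1], [0, 0, 0, 0, 0, 0, 1], [0, 0, 0, 0, 0, 0, 1], [0, 0, 0, 0, 0, 0, 1], [0, 0, 0, 0, 0, 0, 1], [0, 0, 0, 0, 0, 0.3, 1], [0, 0, 0, 0, 0, 0.6, 1], [0, 0, 0, 0, 0, 0.7, 1], [0, 0, 0, 0, 0, 0.7, 1], [0, 0, 0, 0, 0, 0.7, 1], [0, 0, 0, 0, 0, 0.7, 1], [0, 0, 0, -0.5, 0, 0.5, 1], [0, 0, 0, -0.7, 0.3, 0.2, 1], [0, 0, 0, -0.7, 0.3, 0, 1], [0, 0, 0, -0.5, 0.3, 0, 1], [0, 0, 0, 0, 0, 0, 1]],
])

```text
clock: 29.38
tool_pos: [0.4047, 0.3315, 0.2808]
orientation: [[-1.0, -0.001, 0.001], [-0.001, 1.0, 0.0], [-0.001, 0.0, -1.0]]
wrist_force: [0.2, -0.4, 0.2]
opening: 0.0909
grip_force: 0.0
```

```bash
python3 -c "
from h import *
s=observe();print(s['tool_pos'],s['opening'],s['clock'])
c=optics.read_camera('scene');t=optics.read_camera('top');W=world(c,c['depth']>0)
for x,y in((.5437,-.3106),(.526,.286)):
  w=W[(np.hypot(W[:,0]-x,W[:,1]-y)<.045)&(W[:,2]>.085)&(W[:,2]<.125)]; print(w.min(0).round(3),w.max(0).round(3))
for n in('spoon','salt_pot'):
  w=world(t,finder.masks_of(t,n)[0]['pixels']);print(n,np.median(w,0).round(3))
cv2.imwrite('pics/end.png',cv2.resize(c['frame'],(800,600)))"
```

```text
[0.40466379 0.33146474 0.28078943] 0.09094467325040677 29.375
[ 0.52  -0.333  0.085] [ 0.566 -0.287  0.106]
[0.5   0.259 0.085] [0.551 0.311 0.117]
spoon [0.528 0.022 0.005]
salt_pot [ 0.81  -0.059  0.071]
```

View pics/end.png

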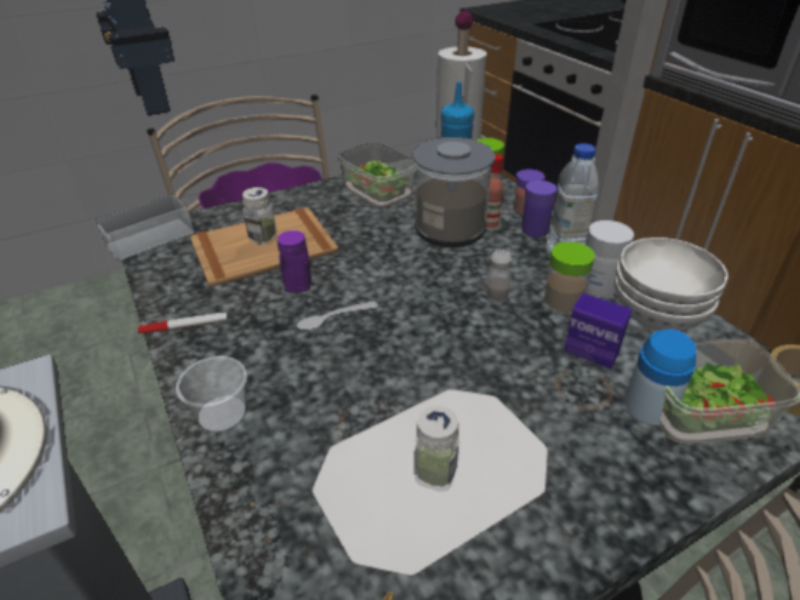

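The ring jar stands on the plate (437,450) and the bar jar on the board (259,215). The spoon and salt shaker are where they were, and the gripper is clear.

```bash
python3 -c "
from cell import manip
print(manip.close_job())"
```

```text
the job is handed in; nothing more can be done
None
```

The ring jar stands upright on the white plate and the bar jar upright on the wooden board; both stickers were read in the air, the spoon and salt shaker look undisturbed, and the job was handed in at about 29.5 s.

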